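Turn a circuit board over in its holder

ROBOT

A 6-joint arm with a two-finger parallel gripper is mounted at the origin on a cart in front of the work surface, level with it; the furniture and walls round the work are solid. World frame = base frame: x ahead of the robot, y to its left, z up, the work surface at z = 0. Lengths are in mm, angles in rad, forces in N, time in s.
With the tool pointing down it reaches from about 350 to 975 mm from the base axis. Payload 7.1 kg.
Tool frame: the origin (TCP) lies at the very end of the fingers, on their centre line; the grasp point (between the pads) lies 19 mm behind it; z points along the fingers, y is the line along which they close (so a half turn about z gives the same grasp; the last joint's range is limited). The gripper opens to 88 mm and grips with 3 to 60 N. Pads are 20 mm wide; open, the fingers measure 115 mm over their backs; the gripper's body (75 mm by 178 mm) begins 61 mm behind the grasp point.
Start: joints at [1.253, 0.423, 1.63, -0, 1.089, -0.019], TCP at [183.952, 597.299, 222.675] pointing down, gripper open.
Joint ranges: [-3, 3], [-0.9, 2.11], [0.09, 2.58], [-1.31, 4.45], [0.11, 2.69], [-2.54, 2.54]. Speed limits (rad/s): [2.39, 2.39, 3.01, 3.14, 3.14, 3.14].

INTERFACE

Orientations are given as a rotation vector (axis times angle).
In Python, from workcell import * gives the robot as it stands.
- The arm moves only by the tool step_arm, never from a script. Its argument "deltas" is a list of rows, each a list of 3 entries, a list of its own where there are three numbers: the shift along the tool's x, y, z in units of 300 mm (1.0 is 300 mm), then the turn, a rotation vector about the tool's x, y, z in units of 1.5 rad (1.0 is 1.5 rad), then the gripper command: -1 is shut, 1 is fully open, values between are in proportion. In form: [[[dx, dy, dz], [rx, ry, rz], gripper], ...]. A call has 1 to 20 rows; each row is the pose to reach, as a shift and turn from the pose commanded when the call began, along the tool's axes at that moment; what a row does not reach only later rows make up. A row lasts 1/12 s, in which the tool goes at most 41.7 mm and 7.16 degrees, less where a joint would pass 70% of its speed; a pose out of reach is approached as far as the arm can. A call with a number of a shift or a turn outside -1 to 1 is refused whole. A call with a gripper value outside its range is refused whole. The fingers move at their own pace and stop on an object; the grip force is fixed at half the most. Time passes only in rows, so rows that repeat a pose let the fingers close. It gives the time, the measured TCP pose, the force, the opening and the grip force at its end, in the units of the state.
- get_obs(): the state, without advancing time (a new reading comes with each control period).
- get_image(name): name is "side" or "top" or "wrist"; returns a dict with "pixels" (420x560x3 uint8, red, green, blue), "fx", "fy", "cx", "cy" (pixels), "T" (4x4, takes a point from camera to world coordinates). Camera axes: x right, y down, z forward; pixel columns grow to the right and rows downward; lengths in mm; the calibration is good to about 2 mm. The wrist camera is an equidistant fisheye: a pixel r from the principal point sees the ray r / f radians off the axis. A picture is of the moment at which its call begins. There is no depth.
- close_job(): hands the job in; it is judged then, once.
The state is a dict: "t": time; "qpos": joint angles; "qvel": joint speeds; "joint_torque": joint torques, N m; "ee_pos": TCP position; "orientation": TCP orientation; "ft_force": force on the tool from outside, world axes, zero at the start; "moment": the same for the moment, N m; "width": finger opening in mm; "grasp_force": force on a finger pad.
Only numpy, scipy, OpenCV 4.12 (cv2) and the standard library are available. Lean on these libraries where they do the work, as an engineer would, in place of code of your own. Each camera call takes 0.05 s, during which the arm holds its last target. There are 200 camera calls.

TASK

The circuit board lies loose in the open board holder with its components up. Turn it over so it can be soldered: stand it on one of its short edges in a free slot of the black slotted stand and let go, take it again from the other side, and lay it back in the holder with the components down, crosswise in the jaws and held about its middle. Then slide the near jaw shut so that the board is clamped in the grooves of both jaws, and leave the solder spool, loupe, paint pot and tweezers where they are.

Things in the scene. Friction and masses are not known exactly. Their poses are not given: they have to be found in the camera images.
- board: Loose blue circuit board, plate 56 (x) x 100 (y) x 3 mm, about 0.055 kg, all edges bare. Origin: centre of the solder face; z points out of the component face (up at the start). Parts on that face (green terminals, black chips, cans) are at most 10 mm high and keep within 30 mm of the middle along y and 12 mm along x, so they hang free between the ledges.
- board_mid (a point): Centre of the circuit board's plate, at half its thickness (1.5 mm from either face); axes as the board's. In the holder it lies 46.5 mm above the bench, and both 56 mm wide ends of the board stand about 38 mm out past the jaws, where it can be gripped across its width.
- holder: Board holder fixed to the bench: grey base 62 mm wide (y), from x = -90 to +70 mm, 10 mm high, with an end bar 35 mm high at x = -83. Origin on the bench, midway between the groove bottoms of the shut jaws; z up. Two red jaws, 24 mm wide (y), tops at z = 54, slide apart along x. The board lies across them on ledges with tops at z = 45 mm, its long side along y.
- far_jaw (a point): Centre of the groove bottom of the fixed jaw, 28 mm from the holder's origin along +x, at the height of the board's middle when it lies on the ledges (46.5 mm). The groove is 4.5 mm high, under a lip 2 mm deep; the ledge below reaches 14 mm in from the groove bottom. Axes as the holder's.
- jaw (a joint): Opening of the sliding jaw (near, -x side; mirror image of the fixed one) in m: 0 when the groove bottoms are 56 mm apart, so the board fills the gap and is clamped; grows to 0.016 as it slides to the holder's -x. Slides stiffly (4 N), stays where left. Starts 0.012 to 0.015 open: the board then passes between the lips with about 4 mm a side and must be laid midway between the jaws.
- jaw_tab (a point): Centre of the outer (-x) face of the sliding jaw's upright thumb tab, 24 mm wide, 6 mm thick, from z = 54 to 64 mm; the jaw's outer face below it, down to z = 44 mm, is flush with it. Pushing here towards the holder's +x shuts the jaw. Axes as the holder's.
- rack: Slotted black plastic stand for boards, fixed to the bench, base 84 (x) x 70 (y) mm; origin: centre of its underside. Three slots along x, at y = -16.5, 0 and +16.5 mm, each 4.5 mm wide, floor at z = 6 mm, widening from z = 15 to the fin tops at 24 mm. A small bare board, 46 mm wide, up to z = 40 mm, is parked in the slot at y = -16.5 and stays. A board stood in a slot leans up to 10 degrees.
- solder_spool: Spool of solder, 48 x 51 mm, 30 mm high, loose bystander. Origin at the centre of its underside.
- loupe: Black eye loupe, 41 mm across, 29 mm high, loose bystander. Origin at the centre of its underside.
- paint_pot: Small green paint pot with a black cap, 26 mm across, 30 mm high, loose bystander. Origin at the centre of its underside.
- tweezers: Steel tweezers lying flat, 14 x 122 x 9 mm (long along y), loose bystander. Origin at the centre of the underside.

How it is judged (in metres and radians):
On the way:
1. the board stands on a short edge in a slot of the stand, let go (angle between board's own z axis and vertical between 1.2 and 1.94 rad and (angle between board's own y axis and vertical below 0.4 rad or angle between board's own y axis and vertical above 2.74 rad) and x of board_mid in the frame of rack between -0.03 and 0.03 m and y of board_mid in the frame of rack between -0.03 and 0.03 m and height (world z) of board_mid below 0.0605 m and contact force between the fingers and board below 0.05 N), for 0.2 s.
At the end, for the whole second after the job is handed in: Board component side down on the ledges (level within 4 degrees), long side along the holder's y within 3.5 degrees, its middle within 15 mm of the jaws' middle, clamped in both grooves: jaw under 2 mm open, board centred between the grooves within 2 mm, at rest and released (angle between board's own z axis and vertical above 3.07 rad and value of joint jaw below 0.002 m and z of board_mid in the frame of holder between 0.045 and 0.0485 m and x of board_mid in the frame of holder between -0.002 and 0.002 m and y of board_mid in the frame of holder between -0.015 and 0.015 m and angle between the y axis of board and the y axis of holder, either way round below 0.06 rad and linear speed of board below 0.01 m/s); the robot touches nothing.
It fails at once if a bystander (solder spool, loupe, paint pot, tweezers) is pushed more than 20 mm from its place (distance of any of solder_spool, loupe, paint_pot, tweezers from where it was at the start of the episode above 0.02 m).
It also fails if it takes over 64 s, if anything falls off the work surface, if the arm or the gripper's body presses on something with over 40 N, if the wrist force passes 120 N, or if a joint passes its speed limit or range.

## Working session

There is one attempt and no reset: what is moved stays moved. The work goes in short steps, Python scripts to look and compute and a tool call to move; the robot and the scene stay as the last step left them, time stands still between calls to the robot, and variables do not carry over. Pictures are saved under pics/ and viewed, at most 10 in all, crops included, and the job is handed in when it is done.

Besides the shell and the picture viewer there is one more tool, called as name([rows], argument=value, ...), one row to a line, values as JSON. step_arm: Moves the arm, as the interface text tells. Its arguments: {"type":"object","properties":{"deltas":{"type":"array","items":{"type":"array"}}},"required":["deltas"]}

```bash
mkdir -p pics; ls; python3 - <<'E'
from workcell import *
import cv2,numpy as np
o=get_obs(); print(o)
for n in("top","side"):
    g=get_image(n); cv2.imwrite(f"pics/{n}0.png",g["pixels"][:,:,::-1]); np.savez(f"pics/{n}0.npz",**g)
    print(n,g["fx"],g["fy"],g["cx"],g["cy"],np.round(g["T"],3).tolist())
E
```

```text
pics
{'t': 0.0, 'qpos': array([ 1.25299498e+00,  4.23825466e-01,  1.63065454e+00,  1.41338064e-05,
        1.08857222e+00, -1.89822219e-02]), 'qvel': array([-0.00037735,  0.00060671,  0.00068585,  0.00047917,  0.0001462 ,
        0.0002879 ]), 'joint_torque': array([-1.55672231e-03, -5.44638383e+01, -2.73658866e+01,  6.42588688e-02,
        2.26851652e-02, -1.08849135e-04]), 'ee_pos': array([183.79095224, 596.81319999, 221.92521283]), 'orientation': array([-4.67611398e-01, -3.10633617e+00,  2.25679250e-03]), 'ft_force': array([ 0.30146673, -0.28511553,  0.41741069]), 'moment': array([ 0.00788818,  0.00056806, -0.00722378]), 'grasp_force': 0.0, 'width': 87.53194285628489}
top 497.34890829282665 497.34890829282665 288.177309891107 219.98235422299297 [[-0.009, -0.996, 0.089, 459.339], [-1.0, 0.011, 0.019, -89.943], [-0.02, -0.089, -0.996, 951.825], [0.0, 0.0, 0.0, 1.0]]
side 494.8210946786999 494.8210946786999 283.5060801823391 204.2911627078983 [[0.998, -0.045, 0.036, 510.85], [-0.054, -0.493, 0.868, -970.001], [-0.021, -0.869, -0.495, 559.641], [0.0, 0.0, 0.0, 1.0]]
```

View pics/top0.png

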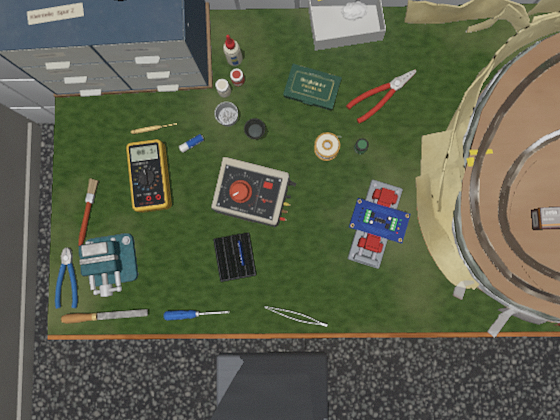

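View pics/side0.png

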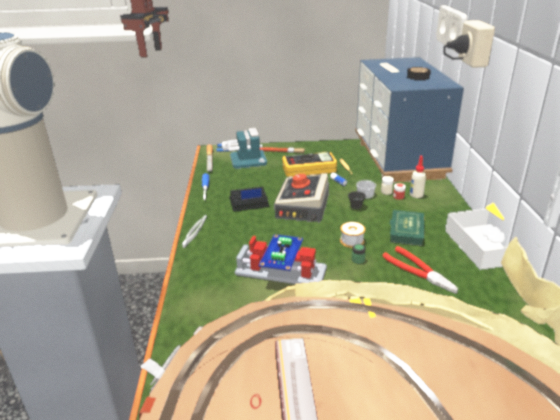

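```bash
cat > h.py <<'E'
import numpy as np,cv2
from scipy.spatial.transform import Rotation as R
def ray(g,uv):
    uv=np.atleast_2d(uv).astype(float); p=(uv-[g["cx"],g["cy"]])/[g["fx"],g["fy"]]
    d=np.c_[p,np.ones(len(p))]@g["T"][:3,:3].T; return g["T"][:3,3],d
def fray(g,uv):
    uv=np.atleast_2d(uv).astype(float); p=(uv-[g["cx"],g["cy"]])/[g["fx"],g["fy"]]
    t=np.linalg.norm(p,axis=1,keepdims=True); d=np.c_[np.sin(t)*p/np.maximum(t,1e-9),np.cos(t)]
    return g["T"][:3,3],d@g["T"][:3,:3].T
def plane(od,z):
    o,d=od; return o+d*((z-o[2])/d[:,2])[:,None]
def hsv(g): return cv2.cvtColor(np.ascontiguousarray(g["pixels"]),cv2.COLOR_RGB2HSV)
def biggest(m,n=1):
    c,_=cv2.findContours(m.astype(np.uint8),cv2.RETR_EXTERNAL,cv2.CHAIN_APPROX_NONE)
    return sorted(c,key=cv2.contourArea)[::-1][:n]
def rect(g,c,z,f=ray):
    """min-area rectangle of a contour cast on the plane z: centre, sides, angle of long side to world x (deg)"""
    p=plane(f(g,c.reshape(-1,2)),z)[:,:2].astype(np.float32)
    b=cv2.boxPoints(cv2.minAreaRect(p)); e=[b[1]-b[0],b[2]-b[1]]; l=max(e,key=np.linalg.norm)
    return b.mean(0).round(1),sorted(float(np.linalg.norm(v).round(1)) for v in e),float(np.degrees(np.arctan2(l[1],l[0])).round(1))
E
python3 - <<'E'
from h import *
g=dict(np.load("pics/top0.npz")); H=hsv(g)
def win(m,x0,x1,y0,y1):
    k=np.zeros_like(m); k[y0:y1,x0:x1]=1; return m&k
h,s,v=H[...,0],H[...,1],H[...,2]
blue=win((h>105)&(h<130)&(s>120)&(v>60),335,425,180,270)
blue=cv2.morphologyEx(blue.astype(np.uint8),cv2.MORPH_CLOSE,np.ones((7,7)))
print("board",rect(g,biggest(blue)[0],48))
red=win(((h<8)|(h>172))&(s>150)&(v>80),335,425,170,275)
for c in biggest(red,4): print("red",cv2.contourArea(c),c.reshape(-1,2).mean(0),rect(g,c,54))
grey=win((s<50)&(v>90),335,415,175,275)
for c in biggest(grey,3): print("grey",cv2.contourArea(c),rect(g,c,10))
blk=win((v<45)&(s<140),205,265,225,287)
blk=cv2.morphologyEx(blk.astype(np.uint8),cv2.MORPH_CLOSE,np.ones((5,5)))
c=biggest(blk)[0]; print("rack",rect(g,c,24),rect(g,c,0))
for n,uv,z in(("spool",(327,147),30),("pot",(361,146),30),("loupe",(256,129),29),("tw1",(265,307),5),("tw2",(326,325),5),("meterbox",(250,190),40),("shutter edge",(421,210),0)):
    print(n,plane(ray(g,uv),z).round(0))
a=cv2.resize(g["pixels"][170:275,330:430],None,fx=5,fy=5,interpolation=2); b=cv2.resize(g["pixels"][222:292,200:270],None,fx=4,fy=4,interpolation=2)
o=np.zeros((525,790,3),np.uint8); o[:,:500]=a; o[:280,505:785]=b
s_=dict(np.load("pics/side0.npz")); c=cv2.resize(s_["pixels"][180:220,220:280],None,fx=4.5,fy=4.5,interpolation=2); o[300:300+c.shape[0],505:505+c.shape[1]]=c
cv2.imwrite("pics/crop0.png",o[:,:,::-1])
E
```

```text
board (array([ 537.5, -237.7], dtype=float32), [56.400001525878906, 99.9000015258789], 72.0)
red 274.0 [384.57352941 196.70588235] (array([ 579.5, -247.3], dtype=float32), [29.700000762939453, 42.29999923706055], 73.0999984741211)
red 259.0 [370.38571429 242.94285714] (array([ 497.7, -220.3], dtype=float32), [28.0, 42.099998474121094], 74.5999984741211)
red 0.0 [397. 232.] (array([ 515.4, -268.2], dtype=float32), [0.0, 0.0], 0.0)
grey 616.5 (array([ 487. , -219.9], dtype=float32), [59.20000076293945, 62.5], 71.9000015258789)
grey 304.5 (array([ 591. , -253.8], dtype=float32), [42.79999923706055, 62.70000076293945], 71.9000015258789)
grey 7.5 (array([ 538.6, -227.5], dtype=float32), [5.699999809265137, 5.699999809265137], -1.399999976158142)
rack (array([476.5,  29.1], dtype=float32), [66.9000015258789, 77.9000015258789], 9.199999809265137) (array([476.9,  32.1], dtype=float32), [68.69999694824219, 79.9000015258789], 9.199999809265137)
spool [[ 679. -146.   30.]]
pot [[ 680. -210.   30.]]
loupe [[715. -13.  29.]]
tw1 [[380. -26.   5.]]
tw2 [[ 345. -140.    5.]]
meterbox [[597.  -2.  40.]]
shutter edge [[ 560. -326.    0.]]
```

View pics/crop0.png

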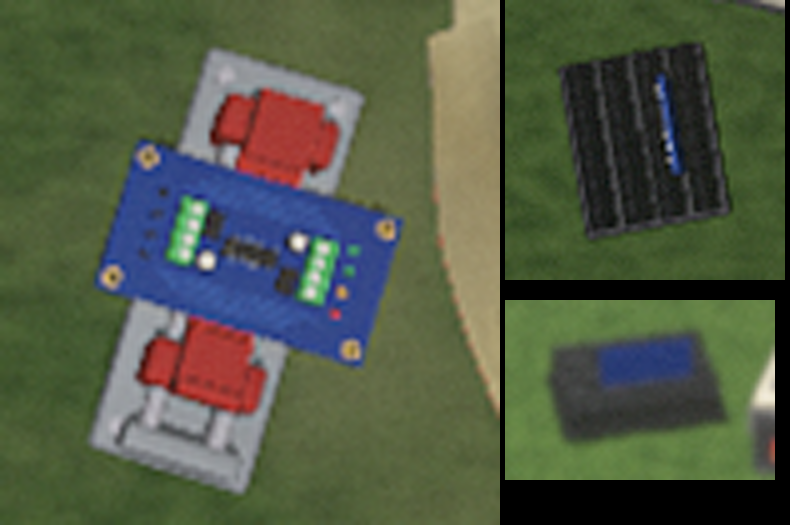

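```bash
python3 - <<'E'
from h import *
T=dict(np.load("pics/top0.npz")); S=dict(np.load("pics/side0.npz"))
def tri(a,b):
    (o1,d1),(o2,d2)=ray(T,a),ray(S,b); d1=d1[0]/np.linalg.norm(d1);d2=d2[0]/np.linalg.norm(d2)
    A=np.c_[d1,-d2]; t=np.linalg.lstsq(A,o2-o1,rcond=None)[0]; p,q=o1+t[0]*d1,o2+t[1]*d2
    return ((p+q)/2).round(0),np.linalg.norm(p-q).round(1)
for g,n,w in((T,"top",(410,560,130,200)),(S,"side",(330,400,285,330))):
    H=hsv(g); m=((H[...,0]>22)&(H[...,0]<34)&(H[...,1]>170)&(H[...,2]>170)); k=np.zeros_like(m); k[w[2]:w[3],w[0]:w[1]]=1
    for c in biggest(m&k,4): print(n,cv2.contourArea(c),c.reshape(-1,2).mean(0))
# epipolar profile of the cream rim: for heights, where top pixel (422,215),(440,272) would show in side view
for uv in((422,190),(430,240),(455,285)):
  for z in(0,40,80,120,160,200):
    p=plane(ray(T,uv),z)[0]; c=np.linalg.inv(S["T"])@np.r_[p,1]; print(uv,z,p.round(),(S["fx"]*c[0]/c[2]+S["cx"]).round(),(S["fy"]*c[1]/c[2]+S["cy"]).round())
s=cv2.resize(S["pixels"][225:345,130:430],None,fx=2.6,fy=2.6); cv2.imwrite("pics/crop1.png",s[:,:,::-1])
E
```

```text
top 0.0 [470. 150.]
top 0.0 [467. 159.]
(422, 190) 0 [ 599. -329.    0.] 322.0 302.0
(422, 190) 40 [ 593. -319.   40.] 318.0 280.0
(422, 190) 80 [ 587. -309.   80.] 314.0 257.0
(422, 190) 120 [ 581. -299.  120.] 310.0 234.0
(422, 190) 160 [ 576. -289.  160.] 306.0 209.0
(422, 190) 200 [ 570. -279.  200.] 302.0 184.0
(430, 240) 0 [ 503. -341.    0.] 265.0 310.0
(430, 240) 40 [ 501. -330.   40.] 263.0 287.0
(430, 240) 80 [ 499. -320.   80.] 261.0 264.0
(430, 240) 120 [ 497. -309.  120.] 259.0 240.0
(430, 240) 160 [ 496. -299.  160.] 256.0 215.0
(430, 240) 200 [ 494. -288.  200.] 254.0 189.0
(455, 285) 0 [ 417. -385.    0.] 212.0 332.0
(455, 285) 40 [ 419. -373.   40.] 211.0 307.0
(455, 285) 80 [ 421. -360.   80.] 211.0 282.0
(455, 285) 120 [ 423. -348.  120.] 210.0 256.0
(455, 285) 160 [ 424. -335.  160.] 209.0 229.0
(455, 285) 200 [ 426. -323.  200.] 208.0 202.0
```

View pics/crop1.png

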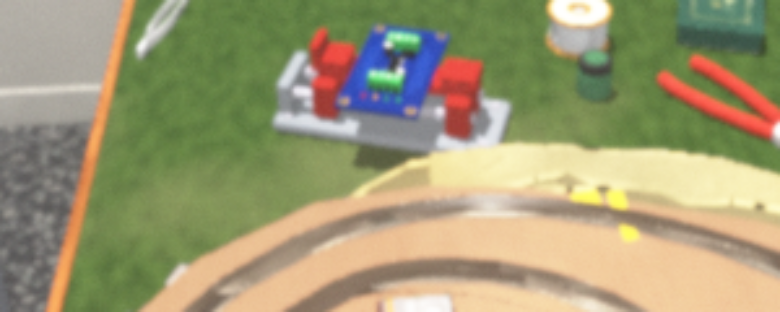

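```bash
cat >> h.py <<'E'
def Rt(psi,t=0):
    """tool y at world yaw psi (deg); tool z down, leaning t deg towards the side left of y"""
    p=np.radians(psi); D=np.array([[-np.sin(p),np.cos(p),0],[np.cos(p),np.sin(p),0],[0,0,-1]]).T
    return R.from_matrix(D)*R.from_euler("y",t,degrees=True)
def go(o,p,psi,t=0,grasp=True,p0=None,R0=None):
    """units for step_arm to bring the grasp point (or TCP) to p, from measured pose"""
    A=R0 or R.from_rotvec(o["orientation"]); q=o["ee_pos"] if p0 is None else p0
    B=Rt(psi,t); tgt=np.array(p,float)+(19*B.as_matrix()[:,2] if grasp else 0)
    d=A.inv().apply(tgt-q); r=(A.inv()*B).as_rotvec()
    print("d",(d/300).round(4).tolist(),"r",(r/1.5).round(4).tolist(),"rows>=",round(max(np.linalg.norm(d)/41.7,np.degrees(np.linalg.norm(r))/7.16),1)); return tgt,B
E
python3 - <<'E'
from workcell import *
from h import *
o=get_obs(); p,B=go(o,[330,330,250],9,0,False); go(o,[477,60,230],9,0,False,p,B)
E
```

```text
d [-0.7276, -0.7068, -0.0924] r [-0.0008, 0.0005, 0.7433] rows>= 8.9
d [-0.9656, 0.3432, 0.0667] r [0.0, 0.0, 0.0] rows>= 7.4
```

step_arm([
  [[-0.728, -0.707, -0.092], [0, 0, 0.743], 1],
  [[-0.728, -0.707, -0.092], [0, 0, 0.743], 1],
  [[-0.728, -0.707, -0.092], [0, 0, 0.743], 1],
  [[-0.728, -0.707, -0.092], [0, 0, 0.743], 1],
  [[-0.728, -0.707, -0.092], [0, 0, 0.743], 1],
  [[-0.728, -0.707, -0.092], [0, 0, 0.743], 1],
  [[-0.728, -0.707, -0.092], [0, 0, 0.743], 1],
  [[-0.728, -0.707, -0.092], [0, 0, 0.743], 1],
  [[-0.728, -0.707, -0.092], [0, 0, 0.743], 1],
  [[-0.728, -0.707, -0.092], [0, 0, 0.743], 1],
  [[-0.728, -0.707, -0.092], [0, 0, 0.743], 1],
])

```text
t: 1.02
ee_pos: [330.3, 330.1, 250.2]
orientation: [-2.036, -2.392, 0.0]
ft_force: [0.6, -0.9, 0.3]
width: 87.9
grasp_force: 0.0
```

step_arm([
  [[-0.966, 0.343, 0.067], [0, 0, 0], 1],
  [[-0.966, 0.343, 0.067], [0, 0, 0], 1],
  [[-0.966, 0.343, 0.067], [0, 0, 0], 1],
  [[-0.966, 0.343, 0.067], [0, 0, 0], 1],
  [[-0.966, 0.343, 0.067], [0, 0, 0], 1],
  [[-0.966, 0.343, 0.067], [0, 0, 0], 1],
  [[-0.966, 0.343, 0.067], [0, 0, 0], 1],
  [[-0.966, 0.343, 0.067], [0, 0, 0], 1],
  [[-0.966, 0.343, 0.067], [0, 0, 0], 1],
  [[-0.966, 0.343, 0.067], [0, 0, 0], 1],
])

```text
t: 1.85
ee_pos: [477.3, 60.3, 229.7]
orientation: [-2.038, -2.39, 0.001]
ft_force: [-0.5, 0.6, -0.8]
width: 88.2
grasp_force: 0.0
```

```bash
python3 - <<'E'
from workcell import *
from h import *
g=get_image("wrist"); np.savez("pics/w1.npz",**g); cv2.imwrite("pics/w1.png",g["pixels"][:,:,::-1])
print(g["fx"],g["cx"],g["cy"],g["T"].round(3).tolist()); o=get_obs(); print(o["t"],o["ee_pos"].round(1),R.from_rotvec(o["orientation"]).as_matrix().round(3).tolist(),o["qpos"].round(2))
E
```

```text
325.19226210127806 279.45731928293606 206.90972044155478 [[0.987, 0.152, 0.044, 464.649], [0.158, -0.943, -0.292, 140.871], [-0.003, 0.295, -0.955, 391.156], [0.0, 0.0, 0.0, 1.0]]
1.9 [476.9  61.  229.8] [[-0.159, 0.987, -0.001], [0.987, 0.159, 0.0], [0.0, -0.001, -1.0]] [ 0.1   0.2   1.93  0.    1.01 -0.06]
```

View pics/w1.png

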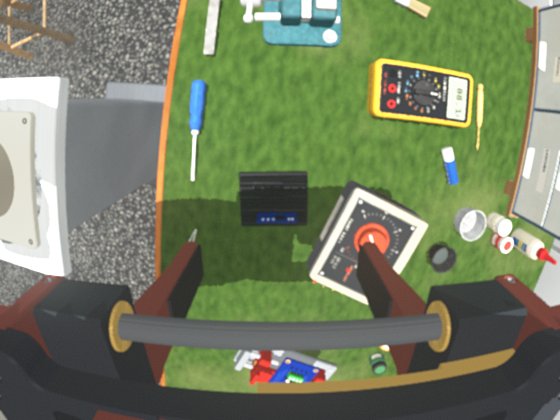

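```bash
python3 - <<'E'
from h import *
g=dict(np.load("pics/w1.npz")); H=hsv(g); h,s,v=H[...,0],H[...,1],H[...,2]
m=np.zeros(v.shape,bool); m[160:235,230:320]=1
b=(~((h>30)&(h<90)&(s>60)))&m
b=cv2.morphologyEx(b.astype(np.uint8),cv2.MORPH_OPEN,np.ones((5,5)))
c=biggest(b)[0]; 
for z in(0,12,24): print(z,rect(g,c,z,fray))
bl=(h>105)&(h<130)&(s>120)&(v>60)&m; k=biggest(bl)[0]; print("parked",rect(g,k,40,fray),cv2.boundingRect(k))
a=plane(fray(g,c.reshape(-1,2)),0); print(cv2.boundingRect(c))
# unwarp rack onto plane z=24 in a 9.2deg frame centred (477,30), 3.5 px/mm
o=np.array([477,31]); y=np.radians(9.2); e=np.array([[np.cos(y),np.sin(y)],[-np.sin(y),np.cos(y)]])
def unw(z):
    U,V=np.meshgrid((np.arange(390)-195)/3.5,(150-np.arange(300))/3.5); P=o+U[...,None]*e[0]+V[...,None]*e[1]
    P=np.concatenate([P,np.full(P.shape[:2]+(1,),z)],2)
    q=(P-g["T"][:3,3])@g["T"][:3,:3]; r=np.linalg.norm(q[...,:2],axis=2); t=np.arctan2(r,q[...,2]); w=q[...,:2]/r[...,None]*t[...,None]
    return cv2.remap(g["pixels"],(w[...,0]*g["fx"]+g["cx"]).astype(np.float32),(w[...,1]*g["fy"]+g["cy"]).astype(np.float32),cv2.INTER_CUBIC)
im=unw(24); L=np.clip(im.astype(float)*2.5,0,255).astype(np.uint8)
im2=np.clip(unw(0).astype(float)*2,0,255).astype(np.uint8)
out=np.hstack([L,im2])
for i in range(-40,41,10): cv2.putText(out,str(i),(0,int(150-i*3.5)+4),0,.35,(255,255,0)); out[int(150-i*3.5),20:30]=(255,255,0); out[int(150-i*3.5),390:400]=(255,255,0)
for i in range(-50,51,10): out[290:300,int(195+i*3.5)]=(255,255,0); out[290:300,int(585+i*3.5)]=(255,255,0)
cv2.imwrite("pics/rk.png",out[:,:,::-1])
E
```

```text
0 (array([473.4,  31. ], dtype=float32), [67.80000305175781, 83.0], 9.199999809265137)
12 (array([473.1,  34.4], dtype=float32), [65.69999694824219, 80.5], 9.199999809265137)
24 (array([472.9,  37.8], dtype=float32), [63.70000076293945, 77.9000015258789], 9.199999809265137)
parked (array([479.6,  20.6], dtype=float32), [10.899999618530273, 44.79999923706055], 9.199999809265137) (257, 213, 40, 10)
(240, 172, 67, 53)
```

View pics/rk.png

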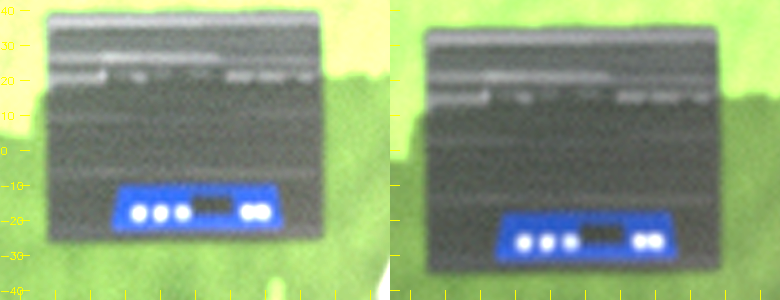

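```bash
python3 - <<'E'
from workcell import *
from h import *
o=get_obs(); p,B=go(o,[490,-150,200],-5,15); go(o,[507,-331,115],-18,40,True,p,B)
E
```

```text
d [-0.6855, -0.0644, 0.1603] r [-0.0223, 0.1735, 0.1635] rows>= 5.1
d [-0.6234, 0.1182, 0.1132] r [-0.0704, 0.2896, 0.1352] rows>= 4.6
```

step_arm([
  [[-0.686, -0.064, 0.16], [-0.022, 0.174, 0.164], 1],
  [[-0.686, -0.064, 0.16], [-0.022, 0.174, 0.164], 1],
  [[-0.686, -0.064, 0.16], [-0.022, 0.174, 0.164], 1],
  [[-0.686, -0.064, 0.16], [-0.022, 0.174, 0.164], 1],
  [[-0.686, -0.064, 0.16], [-0.022, 0.174, 0.164], 1],
  [[-0.686, -0.064, 0.16], [-0.022, 0.174, 0.164], 1],
  [[-0.686, -0.064, 0.16], [-0.022, 0.174, 0.164], 1],
  [[-0.686, -0.064, 0.16], [-0.022, 0.174, 0.164], 1],
])

```text
t: 2.57
ee_pos: [490.5, -144.4, 182.1]
orientation: [-2.176, -1.992, -0.288]
ft_force: [0.7, 0.4, 0.2]
width: 87.7
grasp_force: 0.0
```

step_arm([
  [[-0.623, 0.118, 0.0], [-0.07, 0.29, 0.135], 1],
  [[-0.623, 0.118, 0.0], [-0.07, 0.29, 0.135], 1],
  [[-0.623, 0.118, 0.0], [-0.07, 0.29, 0.135], 1],
  [[-0.623, 0.118, 0.0], [-0.07, 0.29, 0.135], 1],
  [[-0.623, 0.118, 0.0], [-0.07, 0.29, 0.135], 1],
  [[-0.623, 0.118, 0.113], [-0.07, 0.29, 0.135], 1],
  [[-0.623, 0.118, 0.113], [-0.07, 0.29, 0.135], 1],
  [[-0.623, 0.118, 0.113], [-0.07, 0.29, 0.135], 1],
  [[-0.623, 0.118, 0.113], [-0.07, 0.29, 0.135], 1],
  [[-0.623, 0.118, 0.113], [-0.07, 0.29, 0.135], 1],
])

```text
t: 3.4
ee_pos: [511.7, -319.0, 103.1]
orientation: [-2.123, -1.545, -0.775]
ft_force: [0.5, -0.3, -0.7]
width: 88.0
grasp_force: 0.0
```

```bash
python3 - <<'E'
from workcell import *
from h import *
g=get_image("wrist"); np.savez("pics/w2.npz",**g); cv2.imwrite("pics/w2.png",g["pixels"][:,:,::-1])
o=get_obs(); print(o["t"],o["ee_pos"].round(1),o["qpos"].round(2),o["ft_force"].round(1))
H=hsv(g); h,s,v=H[...,0],H[...,1],H[...,2]
b=((h>105)&(h<130)&(s>110)&(v>60)).astype(np.uint8); b=cv2.morphologyEx(b,cv2.MORPH_CLOSE,np.ones((15,15)))
for c in biggest(b,2): print(cv2.boundingRect(c),rect(g,c,48,fray))
go(o,[525.1,-275.7,46.5],-18,40)
E
```

```text
3.45 [ 511.6 -319.4  103.1] [-0.86  0.74  1.59  0.61  1.29 -0.87] [ 0.4  0.5 -0.7]
(242, 126, 74, 109) (array([ 536.2, -239.4], dtype=float32), [56.20000076293945, 99.5], 72.0999984741211)
(158, 19, 37, 26) (array([482.1,  -9.7], dtype=float32), [32.5, 46.0], 8.600000381469727)
d [-0.0046, -0.0028, 0.3057] r [0.0011, -0.0, 0.001] rows>= 2.2
```

View pics/w2.png

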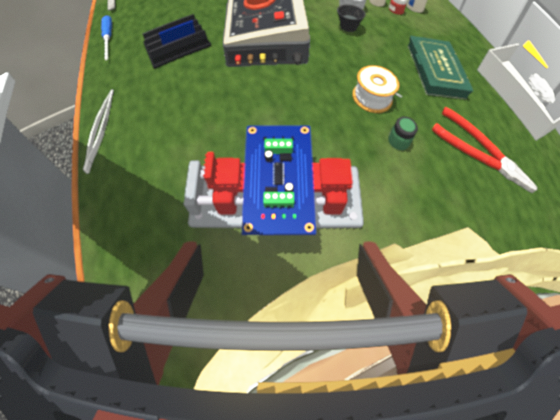

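step_arm([
  [[-0.007, -0.003, 0.1], [0.001, 0, 0.001], 1],
  [[-0.007, -0.003, 0.18], [0.001, 0, 0.001], 1],
  [[-0.007, -0.003, 0.24], [0.001, 0, 0.001], 1],
  [[-0.007, -0.003, 0.28], [0.001, 0, 0.001], 1],
  [[-0.007, -0.003, 0.306], [0.001, 0, 0.001], 1],
  [[-0.007, -0.003, 0.306], [0.001, 0, 0.001], 1],
  [[-0.007, -0.003, 0.306], [0.001, 0, 0.001], -1],
  [[-0.007, -0.003, 0.306], [0.001, 0, 0.001], -1],
  [[-0.007, -0.003, 0.306], [0.001, 0, 0.001], -1],
  [[-0.007, -0.003, 0.306], [0.001, 0, 0.001], -1],
  [[-0.007, -0.003, 0.306], [0.001, 0, 0.001], -1],
  [[-0.007, -0.003, 0.306], [0.001, 0, 0.001], -1],
  [[-0.007, -0.003, 0.306], [0.001, 0, 0.001], -1],
  [[-0.007, -0.003, 0.306], [0.001, 0, 0.001], -1],
])

```text
t: 4.62
ee_pos: [527.7, -265.0, 29.5]
orientation: [-2.124, -1.538, -0.774]
ft_force: [-0.5, -0.7, 0.4]
width: 55.4
grasp_force: 30.0
```

```bash
python3 - <<'E'
from workcell import *
from h import *
o=get_obs(); print(o["t"],o["ee_pos"].round(1),o["ft_force"].round(1),o["grasp_force"],o["width"])
b=R.from_rotvec(o["orientation"]); gp=o["ee_pos"]-19*b.as_matrix()[:,2]; print("gp",gp.round(1))
p,B=go(o,gp+[0,0,130],-18,40); p,B=go(o,[510,-130,200],0,0,True,p,B); p,B=go(o,[474.9,31.7,200],9.2,-50,True,p,B)
E
```

```text
4.6167 [ 527.7 -265.    29.5] [-0.5 -0.7  0.4] 29.998072385787964 55.4127053547704
gp [ 523.9 -276.6   44.1]
d [0.2791, -0.0009, -0.3314] r [-0.0001, -0.0013, -0.0022] rows>= 3.1
d [0.36, -0.1952, 0.2086] r [0.0731, -0.4615, -0.2008] rows>= 6.1
d [0.4911, -0.1092, -0.0226] r [-0.0467, -0.5805, -0.1002] rows>= 7.1
```

step_arm([
  [[0.02, 0, -0.024], [0, 0, 0], -1],
  [[0.05, 0, -0.06], [0, 0, 0], -1],
  [[0.12, 0, -0.14], [0, 0, 0], -1],
  [[0.279, -0.001, -0.331], [0, 0, 0], -1],
  [[0.279, -0.001, -0.331], [0, 0, 0], -1],
  [[0.279, -0.001, -0.331], [0, 0, 0], -1],
  [[0.279, -0.001, -0.331], [0, 0, 0], -1],
  [[0.279, -0.001, -0.331], [0, 0, 0], -1],
])

```text
t: 5.28
ee_pos: [527.3, -265.0, 159.6]
orientation: [-2.125, -1.539, -0.773]
ft_force: [0.1, -0.2, -1.4]
width: 55.1
grasp_force: 30.0
```

step_arm([
  [[0.36, -0.195, 0.209], [0.073, -0.46, -0.2], -1],
  [[0.36, -0.195, 0.209], [0.073, -0.46, -0.2], -1],
  [[0.36, -0.195, 0.209], [0.073, -0.46, -0.2], -1],
  [[0.36, -0.195, 0.209], [0.073, -0.46, -0.2], -1],
  [[0.36, -0.195, 0.209], [0.073, -0.46, -0.2], -1],
  [[0.36, -0.195, 0.209], [0.073, -0.46, -0.2], -1],
  [[0.36, -0.195, 0.209], [0.073, -0.46, -0.2], -1],
  [[0.36, -0.195, 0.209], [0.073, -0.46, -0.2], -1],
  [[0.36, -0.195, 0.209], [0.073, -0.46, -0.2], -1],
])

```text
t: 6.03
ee_pos: [509.5, -129.6, 179.7]
orientation: [-2.22, -2.211, -0.004]
ft_force: [0.5, 0.3, -1.6]
width: 55.1
grasp_force: 30.0
```

step_arm([
  [[0.491, -0.109, -0.023], [-0.047, -0.58, -0.1], -1],
  [[0.491, -0.109, -0.023], [-0.047, -0.58, -0.1], -1],
  [[0.491, -0.109, -0.023], [-0.047, -0.58, -0.1], -1],
  [[0.491, -0.109, -0.023], [-0.047, -0.58, -0.1], -1],
  [[0.491, -0.109, -0.023], [-0.047, -0.58, -0.1], -1],
  [[0.491, -0.109, -0.023], [-0.047, -0.58, -0.1], -1],
  [[0.491, -0.109, -0.023], [-0.047, -0.58, -0.1], -1],
  [[0.491, -0.109, -0.023], [-0.047, -0.58, -0.1], -1],
  [[0.491, -0.109, -0.023], [-0.047, -0.58, -0.1], -1],
  [[0.491, -0.109, -0.023], [-0.047, -0.58, -0.1], -1],
  [[0.491, -0.109, -0.023], [-0.047, -0.58, -0.1], -1],
  [[0.491, -0.109, -0.023], [-0.047, -0.58, -0.1], -1],
])

```text
t: 7.03
ee_pos: [478.2, 16.0, 188.8]
orientation: [1.555, 1.813, -0.717]
ft_force: [-0.1, 0.4, -0.7]
width: 55.3
grasp_force: 30.0
```

```bash
python3 - <<'E'
from workcell import *
from h import *
o=get_obs(); print(o["t"],o["ee_pos"].round(1),o["qpos"].round(2),o["ft_force"].round(1),o["grasp_force"],o["width"])
b=R.from_rotvec(o["orientation"]); print(b.as_matrix().round(3).tolist()); gp=o["ee_pos"]-19*b.as_matrix()[:,2]; print("gp",gp.round(1))
ims=[]
for n,w in(("wrist",None),("side",(110,330,120,320)),("top",(170,300,200,310))):
    g=get_image(n); np.savez(f"pics/{n}3.npz",**g); I=g["pixels"]
    ims.append(cv2.resize(I if w is None else I[w[2]:w[3],w[0]:w[1]],(390,295),interpolation=2))
ims.append(np.zeros_like(ims[0])); cv2.imwrite("pics/m3.png",np.vstack([np.hstack(ims[:2]),np.hstack(ims[2:])])[:,:,::-1])
E
```

```text
7.0333 [478.2  16.  188.8] [ 0.49  0.48  1.97 -0.87  1.22  0.88] [-0.1  0.4 -0.7] 29.99756544828415 55.26537587297898
[[-0.099, 0.988, 0.116], [0.641, 0.153, -0.752], [-0.761, 0.0, -0.649]]
gp [476.   30.3 201.1]
```

View pics/m3.png

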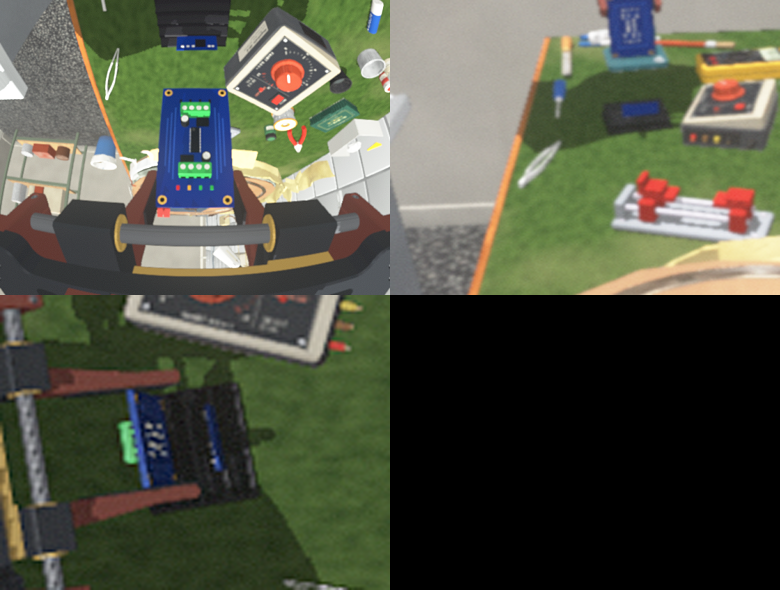

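```bash
cat >> h.py <<'E'
def boardpnp(g,win,face):
    """4 corners of the blue plate in wrist view -> world pose; face=+1: component face seen. returns plate centre (mid), board axes up to ordering"""
    H=hsv(g); h,s,v=H[...,0],H[...,1],H[...,2]; m=np.zeros(v.shape,bool); m[win[2]:win[3],win[0]:win[1]]=1
    b=((h>105)&(h<130)&(s>110)&(v>50)&m).astype(np.uint8); b=cv2.morphologyEx(b,cv2.MORPH_CLOSE,np.ones((25,25)))
    c=cv2.convexHull(biggest(b)[0]); 
    for e in np.linspace(2,20,40):
        a=cv2.approxPolyDP(c,e,True)
        if len(a)==4: break
    a=a.reshape(4,2).astype(float); p=(a-[g["cx"],g["cy"]])/g["fx"]; t=np.linalg.norm(p,axis=1,keepdims=True)
    n=p*np.tan(t)/t; l=np.linalg.norm(a-np.roll(a,-1,0),axis=1)
    if l[0]>l[1]: n=np.roll(n,-1,0); a=np.roll(a,-1,0)   # first edge short
    X=np.array([[-28,-50,0],[28,-50,0],[28,50,0],[-28,50,0]],float)
    if True: X=X*[1,-1,1]   # image order handed so that plate z faces camera
    ok,rs,ts,er=cv2.solvePnPGeneric(X[:,None],n[:,None],np.eye(3),None,flags=cv2.SOLVEPNP_IPPE)
    out=[]
    for r,tt,e in zip(rs,ts,er):
        M=g["T"][:3,:3]@cv2.Rodrigues(r)[0]; ctr=g["T"][:3,:3]@tt.ravel()+g["T"][:3,3]; out.append((ctr.round(1),M.round(3).tolist(),float(e[0])))
    return a.round(),out
E
python3 - <<'E'
from workcell import *
from h import *
g=dict(np.load("pics/wrist3.npz"))
a,out=boardpnp(g,(190,345,110,310),1); print(a.tolist()); [print(x) for x in out]
A=R.from_rotvec([-2.124,-1.538,-.774]); p=np.array([527.7,-265,29.5])
yw=np.array([.309,.951,0]); zw=np.array([0,0,1.]); C=np.array([536.9,-238.5,46.5])
o=get_obs(); B=R.from_rotvec(o["orientation"]); M=B*A.inv()
print("pred centre",(o["ee_pos"]+M.apply(C-p)).round(1),"y",M.apply(yw).round(3),"z",M.apply(zw).round(3))
E
```

```text
[[335.0, 295.0], [224.0, 294.0], [235.0, 127.0], [324.0, 127.0]]
(array([476.3,  29.3, 159.1]), [[-0.99, 0.011, -0.141], [-0.142, -0.067, 0.988], [0.002, 0.998, 0.068]], 0.002522704870887005)
(array([476.1,  30.2, 169.5]), [[-0.987, 0.108, -0.119], [-0.16, -0.694, 0.702], [-0.007, 0.712, 0.702]], 0.025155271832399677)
pred centre [476.2  33.4 161.2] y [-0.002  0.004 -1.   ] z [-0.156  0.988  0.004]
```

```bash
python3 - <<'E'
from h import *
def proj(g,P):
    c=(np.asarray(P)-g["T"][:3,3])@g["T"][:3,:3]; return c[:,:2]/c[:,2:]*[g["fx"],g["fx"]]+[g["cx"],g["cy"]]
e=np.array([.987,.16,0])
for n,w in(("top",(200,240,230,280)),("side",(225,255,110,160))):
    g=dict(np.load(f"pics/{n}3.npz")); H=hsv(g); h,s,v=H[...,0],H[...,1],H[...,2]
    m=np.zeros(v.shape,bool); m[w[2]:w[3],w[0]:w[1]]=1; b=((h>105)&(h<130)&(s>110)&(v>30)&m).astype(np.uint8)
    b=cv2.morphologyEx(b,cv2.MORPH_CLOSE,np.ones((5,5)))
    c=biggest(b)[0]; print(n,cv2.boxPoints(cv2.minAreaRect(c)).round(1).tolist(), cv2.boundingRect(c))
    for nm,C,u,nn in(("pred",np.array([476.2,33.4,161.2]),np.array([0,0,1.]),np.array([-.156,.988,0])),("pnp",np.array([476.5,27.8,159]),np.array([.011,-.067,.998]),np.array([-.141,.988,.068]))):
        P=[C-1.5*nn+a*50*u+k*28*e for a,k in((1,-1),(1,1),(-1,1),(-1,-1))]; print(nm,proj(g,P).round(1).tolist())
E
```

```text
top [[211.3000030517578, 235.10000610351562], [223.0, 233.3000030517578], [228.8000030517578, 269.79998779296875], [217.0, 271.6000061035156]] (212, 235, 16, 37)
pred [[219.4, 272.1], [213.5, 235.0], [223.6, 238.4], [228.8, 271.1]]
pnp [[225.7, 271.4], [219.8, 234.5], [225.1, 238.6], [230.3, 271.3]]
side [[233.0, 115.0], [254.0, 115.0], [254.0, 158.0], [233.0, 158.0]] (233, 115, 22, 44)
pred [[231.8, 115.1], [258.2, 112.7], [260.3, 156.1], [235.1, 158.8]]
pnp [[232.1, 117.6], [258.7, 115.2], [260.2, 157.4], [235.0, 160.1]]
```

```bash
python3 - <<'E'
from workcell import *
from h import *
o=get_obs(); A=R.from_rotvec(o["orientation"])
for dz in(-76,-95,-103,-105,-107): print(dz,(A.inv().apply([.24,-1.48,dz])/300).round(4))
E
```

```text
-76 [ 0.1897 -0.0002  0.1679]
-95 [ 0.238  -0.0003  0.209 ]
-103 [ 0.2583 -0.0003  0.2263]
-105 [ 0.2634 -0.0003  0.2306]
-107 [ 0.2684 -0.0003  0.2349]
```

step_arm([
  [[0.1, 0, 0.09], [0, 0, 0], -1],
  [[0.16, 0, 0.14], [0, 0, 0], -1],
  [[0.19, 0, 0.168], [0, 0, 0], -1],
  [[0.19, 0, 0.168], [0, 0, 0], -1],
  [[0.206, 0, 0.182], [0, 0, 0], -1],
  [[0.222, 0, 0.195], [0, 0, 0], -1],
  [[0.238, 0, 0.209], [0, 0, 0], -1],
  [[0.238, 0, 0.209], [0, 0, 0], -1],
])

```text
t: 7.85
ee_pos: [478.4, 15.7, 93.1]
orientation: [1.549, 1.814, -0.718]
ft_force: [-0.4, 0.1, -0.6]
width: 55.2
grasp_force: 30.0
```

```bash
python3 - <<'E'
from workcell import *
from h import *
o=get_obs(); print(o["t"],o["ee_pos"].round(1),o["orientation"].round(3),o["ft_force"].round(1),o["moment"].round(2),o["width"])
ims=[]
for n,w in(("wrist",(120,420,60,320)),("top",(190,270,220,290))):
    g=get_image(n); np.savez(f"pics/{n}4.npz",**g); I=g["pixels"]
    ims.append(cv2.resize(I[w[2]:w[3],w[0]:w[1]],(398,350),interpolation=2))
cv2.imwrite("pics/m4.png",np.hstack(ims)[:,:,::-1])
E
```

```text
7.85 [478.4  15.7  93.1] [ 1.549  1.814 -0.718] [-0.4  0.1 -0.6] [ 0.37  0.04 -0.02] 55.22976589105242
```

View pics/m4.png

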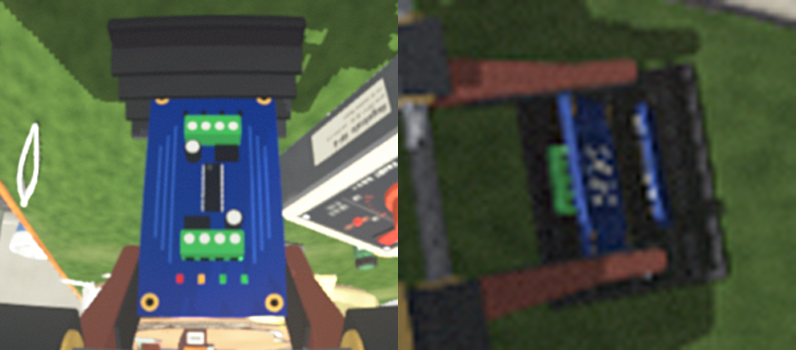

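step_arm([
  [[0.01, 0, 0.0085], [0, 0, 0], -1],
  [[0.017, 0, 0.0145], [0, 0, 0], -1],
  [[0.021, 0, 0.018], [0, 0, 0], -1],
  [[0.021, 0, 0.018], [0, 0, 0], -1],
])

```text
t: 8.28
ee_pos: [478.2, 15.6, 84.9]
orientation: [1.549, 1.814, -0.718]
ft_force: [0.2, 0.1, -1.1]
width: 55.3
grasp_force: 30.0
```

step_arm([
  [[0.003, 0, 0.0025], [0, 0, 0], -1],
  [[0.003, 0, 0.0025], [0, 0, 0], -1],
  [[0.003, 0, 0.0025], [0, 0, 0], 1],
  [[0.003, 0, 0.0025], [0, 0, 0], 1],
  [[0.003, 0, 0.0025], [0, 0, 0], 1],
  [[0.003, 0, 0.0025], [0, 0, 0], 1],
  [[0.003, 0, 0.0025], [0, 0, 0], 1],
  [[0.003, 0, 0.0025], [0, 0, 0], 1],
])

```text
t: 8.95
ee_pos: [478.3, 15.6, 83.9]
orientation: [1.549, 1.814, -0.718]
ft_force: [-0.8, 0.2, -0.3]
width: 87.3
grasp_force: 0.0
```

step_arm([
  [[0, 0, -0.05], [0, 0, 0], 1],
  [[0, 0, -0.15], [0, 0, 0], 1],
  [[0, 0, -0.3], [0, 0, 0], 1],
  [[0, 0, -0.3], [0, 0, 0], 1],
  [[0, 0, -0.3], [0, 0, 0], 1],
])

```text
t: 9.37
ee_pos: [468.7, 85.3, 143.2]
orientation: [1.548, 1.815, -0.712]
ft_force: [-0.6, 0.3, 0.4]
width: 87.7
grasp_force: 0.0
```

```bash
python3 - <<'E'
from workcell import *
from h import *
o=get_obs(); print(o["t"],o["ee_pos"].round(1),o["ft_force"].round(1),o["width"])
ims=[]
for n,w in(("side",(190,290,140,220)),("top",(190,270,220,290))):
    g=get_image(n); np.savez(f"pics/{n}5.npz",**g); I=g["pixels"]
    ims.append(cv2.resize(I[w[2]:w[3],w[0]:w[1]],(398,340),interpolation=2))
    H=hsv(g); h,s,v=H[...,0],H[...,1],H[...,2]; m=np.zeros(v.shape,bool); m[w[2]:w[3],w[0]:w[1]]=1
    for c in biggest(cv2.morphologyEx(((h>105)&(h<130)&(s>110)&(v>30)&m).astype(np.uint8),cv2.MORPH_CLOSE,np.ones((3,3))),3):
        print(n,cv2.contourArea(c),cv2.boxPoints(cv2.minAreaRect(c)).round(1).tolist())
def proj(g,P):
    c=(np.asarray(P)-g["T"][:3,3])@g["T"][:3,:3]; return c[:,:2]/c[:,2:]*[g["fx"],g["fx"]]+[g["cx"],g["cy"]]
e=np.array([.987,.16,0]);nn=np.array([-.16,.987,0])
for L in(-8,0,8):
    u=np.cos(np.radians(L))*np.array([0,0,1])+np.sin(np.radians(L))*nn; F=np.array([475.8,31.5,6])
    for nm in("side5","top5"):
        g=dict(np.load(f"pics/{nm}.npz")); print(L,nm,"top edge",proj(g,[F+100*u+k*28*e for k in(-1,1)]).round(1).tolist())
cv2.imwrite("pics/m5.png",np.hstack(ims)[:,:,::-1])
p,B=go(o,[480,30,230],9,0); go(o,[478,-25,155],9.2,45,True,p,B)
E
```

```text
9.3667 [468.7  85.3 143.2] [-0.6  0.3  0.4] 87.68622378636263
side 819.0 [[234.60000610351562, 160.89999389648438], [259.0, 159.10000610351562], [261.70001220703125, 197.0], [237.3000030517578, 198.8000030517578]]
side 47.5 [[203.0, 174.0], [208.0, 174.0], [208.0, 184.0], [203.0, 184.0]]
side 6.0 [[218.0, 150.0], [218.0, 144.0], [221.0, 144.0], [221.0, 150.0]]
top 240.5 [[222.60000610351562, 238.1999969482422], [232.10000610351562, 236.8000030517578], [237.0, 270.0], [227.5, 271.3999938964844]]
top 58.0 [[236.6999969482422, 240.1999969482422], [240.60000610351562, 239.60000610351562], [244.8000030517578, 264.70001220703125], [240.89999389648438, 265.3999938964844]]
-8 side5 top edge [[235.9, 164.0], [261.2, 161.2]]
-8 top5 top edge [[237.6, 270.1], [232.4, 237.6]]
0 side5 top edge [[235.0, 161.0], [260.1, 158.3]]
0 top5 top edge [[229.5, 271.5], [224.3, 238.9]]
8 side5 top edge [[234.2, 158.9], [259.0, 156.2]]
8 top5 top edge [[221.5, 272.8], [216.3, 240.4]]
d [-0.2938, 0.0088, -0.0032] r [0.0027, 0.5773, 0.0005] rows>= 6.9
d [-0.1353, -0.0354, 0.2315] r [0.0009, 0.5236, -0.0022] rows>= 6.3
```

View pics/m5.png

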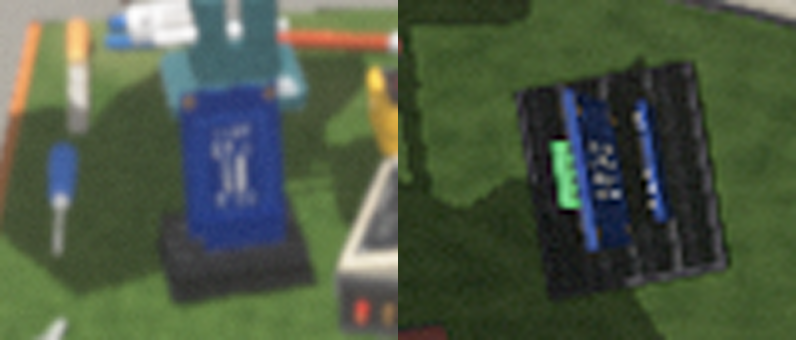

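step_arm([
  [[-0.294, 0.009, -0.1], [0, 0.2, 0], 1],
  [[-0.294, 0.009, -0.1], [0, 0.3, 0], 1],
  [[-0.294, 0.009, -0.003], [0.003, 0.577, 0], 1],
  [[-0.294, 0.009, -0.003], [0.003, 0.577, 0], 1],
  [[-0.294, 0.009, -0.003], [0.003, 0.577, 0], 1],
  [[-0.294, 0.009, -0.003], [0.003, 0.577, 0], 1],
  [[-0.294, 0.009, -0.003], [0.003, 0.577, 0], 1],
  [[-0.294, 0.009, -0.003], [0.003, 0.577, 0], 1],
  [[-0.294, 0.009, -0.003], [0.003, 0.577, 0], 1],
  [[-0.294, 0.009, -0.003], [0.003, 0.577, 0], 1],
])

```text
t: 10.3
ee_pos: [478.1, 27.2, 208.9]
orientation: [-2.044, -2.384, 0.014]
ft_force: [-0.3, 0.8, -0.5]
width: 87.8
grasp_force: 0.0
```

```bash
python3 - <<'E'
from workcell import *
from h import *
o=get_obs(); print(o["t"],o["ee_pos"].round(1),o["qpos"].round(2),o["ft_force"].round(1))
p,B=go(o,[484.5,-23,152.6],9.2,45)
p,B=go(o,[475.5,33,96],9.2,45,True,p,B)
E
```

```text
10.3 [478.1  27.2 208.9] [ 0.04  0.23  1.95 -0.01  0.97 -0.11] [-0.3  0.8 -0.5]
d [-0.1228, -0.003, 0.233] r [-0.0027, 0.5268, -0.0066] rows>= 6.3
d [0.0003, 0.0002, 0.2671] r [0.0, 0.0, 0.0] rows>= 1.9
```

step_arm([
  [[-0.15, -0.003, 0.06], [-0.001, 0.2, -0.002], 1],
  [[-0.15, -0.003, 0.1], [-0.001, 0.3, -0.003], 1],
  [[-0.123, -0.003, 0.2], [-0.003, 0.527, -0.007], 1],
  [[-0.123, -0.003, 0.233], [-0.003, 0.527, -0.007], 1],
  [[-0.123, -0.003, 0.233], [-0.003, 0.527, -0.007], 1],
  [[-0.123, -0.003, 0.233], [-0.003, 0.527, -0.007], 1],
  [[-0.123, -0.003, 0.233], [-0.003, 0.527, -0.007], 1],
  [[-0.123, -0.003, 0.233], [-0.003, 0.527, -0.007], 1],
  [[-0.123, -0.003, 0.233], [-0.003, 0.527, -0.007], 1],
  [[-0.123, -0.003, 0.233], [-0.003, 0.527, -0.007], 1],
])

```text
t: 11.13
ee_pos: [483.0, -7.4, 139.8]
orientation: [-1.591, -1.879, -0.661]
ft_force: [0.1, -0.1, 0.3]
width: 87.6
grasp_force: 0.0
```

```bash
python3 - <<'E'
from workcell import *
from h import *
o=get_obs(); print(o["t"],o["ee_pos"].round(1),o["qpos"].round(2),o["ft_force"].round(1))
go(o,[475.5,33,96],9.2,45)
g=get_image("wrist"); np.savez("pics/w6.npz",**g); H=hsv(g); h,s,v=H[...,0],H[...,1],H[...,2]
for c in biggest(cv2.morphologyEx(((h>105)&(h<130)&(s>110)&(v>40)).astype(np.uint8),cv2.MORPH_CLOSE,np.ones((9,9))),3): print(cv2.boxPoints(cv2.minAreaRect(c)).round(0).tolist())
def fproj(P):
    q=(np.array(P,float)-g["T"][:3,3])@g["T"][:3,:3]; r=np.linalg.norm(q[:,:2],axis=1,keepdims=True); t=np.arctan2(r,q[:,2:]); return q[:,:2]/r*t*g["fx"]+[g["cx"],g["cy"]]
e=np.array([.987,.16,0]);nn=np.array([-.16,.987,0])
for L in(0,3):
    u=np.cos(np.radians(L))*np.array([0,0,1])+np.sin(np.radians(L))*nn; F=np.array([475.5,31.7,6])-1.5*nn
    print(fproj([F+a*u+k*28*e for a,k in((100,-1),(100,1),(25,1),(25,-1))]).round(0).tolist())
E
```

```text
11.1333 [483.   -7.4 139.8] [-0.43  0.59  1.86  0.66  1.28 -0.98] [ 0.1 -0.1  0.3]
d [-0.0066, -0.0025, 0.2636] r [-0.0017, -0.0004, 0.0029] rows>= 1.9
[[240.0, 281.0], [240.0, 220.0], [318.0, 220.0], [318.0, 281.0]]
[[187.0, 184.0], [199.0, 141.0], [213.0, 145.0], [201.0, 188.0]]
[[466.0, 217.0], [475.0, 212.0], [488.0, 234.0], [479.0, 240.0]]
[[238.0, 223.0], [318.0, 224.0], [309.0, 258.0], [248.0, 258.0]]
[[239.0, 217.0], [318.0, 217.0], [309.0, 257.0], [248.0, 257.0]]
```

step_arm([
  [[-0.006, -0.002, 0.1], [-0.002, 0, 0.003], 1],
  [[-0.006, -0.002, 0.18], [-0.002, 0, 0.003], 1],
  [[-0.006, -0.002, 0.23], [-0.002, 0, 0.003], 1],
  [[-0.006, -0.002, 0.262], [-0.002, 0, 0.003], 1],
  [[-0.006, -0.002, 0.262], [-0.002, 0, 0.003], 1],
  [[-0.006, -0.002, 0.262], [-0.002, 0, 0.003], 1],
  [[-0.006, -0.002, 0.262], [-0.002, 0, 0.003], -1],
  [[-0.006, -0.002, 0.262], [-0.002, 0, 0.003], -1],
  [[-0.006, -0.002, 0.262], [-0.002, 0, 0.003], -1],
  [[-0.006, -0.002, 0.262], [-0.002, 0, 0.003], -1],
  [[-0.006, -0.002, 0.262], [-0.002, 0, 0.003], -1],
  [[-0.006, -0.002, 0.262], [-0.002, 0, 0.003], -1],
  [[-0.006, -0.002, 0.262], [-0.002, 0, 0.003], -1],
  [[-0.006, -0.002, 0.262], [-0.002, 0, 0.003], -1],
])

```text
t: 12.35
ee_pos: [474.6, 45.0, 83.7]
orientation: [-1.597, -1.873, -0.668]
ft_force: [-0.6, -0.8, 1.3]
width: 55.2
grasp_force: 30.0
```

```bash
python3 - <<'E'
from workcell import *
from h import *
o=get_obs(); print(o["t"],o["ee_pos"].round(1),o["orientation"].round(4).tolist(),o["ft_force"].round(1),o["width"],o["grasp_force"])
b=R.from_rotvec(o["orientation"]); gp=o["ee_pos"]-19*b.as_matrix()[:,2]; print("gp",gp.round(1))
np.savez("pics/gripB.npz",p=o["ee_pos"],r=o["orientation"])
p,B=go(o,gp+[0,0,120],9.2,45); p,B=go(o,[510,-100,215],-5,0,True,p,B); p,B=go(o,[549,-201,170],-18,-45,True,p,B)
E
```

```text
12.35 [474.6  45.   83.7] [-1.5972, -1.873, -0.6675] [-0.6 -0.8  1.3] 55.21595575658511 29.993603825569153
gp [476.7  31.7  97.1]
d [0.2835, 0.0009, -0.282] r [0.0028, -0.002, -0.0002] rows>= 2.9
d [-0.3686, 0.0395, -0.3327] r [-0.0649, -0.5209, 0.1566] rows>= 6.6
d [-0.3677, 0.1488, 0.1315] r [0.0594, -0.5213, 0.1434] rows>= 6.5
```

step_arm([
  [[0.03, 0, -0.03], [0, 0, 0], -1],
  [[0.08, 0, -0.08], [0, 0, 0], -1],
  [[0.17, 0, -0.17], [0, 0, 0], -1],
  [[0.283, 0, -0.282], [0.003, -0.002, 0], -1],
  [[0.283, 0, -0.282], [0.003, -0.002, 0], -1],
  [[0.283, 0, -0.282], [0.003, -0.002, 0], -1],
  [[0.283, 0, -0.282], [0.003, -0.002, 0], -1],
])

```text
t: 12.93
ee_pos: [473.9, 44.9, 203.6]
orientation: [-1.596, -1.877, -0.661]
ft_force: [-0.7, 0.7, -1.8]
width: 55.0
grasp_force: 30.0
```

step_arm([
  [[-0.369, 0.04, -0.333], [-0.065, -0.521, 0.157], -1],
  [[-0.369, 0.04, -0.333], [-0.065, -0.521, 0.157], -1],
  [[-0.369, 0.04, -0.333], [-0.065, -0.521, 0.157], -1],
  [[-0.369, 0.04, -0.333], [-0.065, -0.521, 0.157], -1],
  [[-0.369, 0.04, -0.333], [-0.065, -0.521, 0.157], -1],
  [[-0.369, 0.04, -0.333], [-0.065, -0.521, 0.157], -1],
  [[-0.369, 0.04, -0.333], [-0.065, -0.521, 0.157], -1],
  [[-0.369, 0.04, -0.333], [-0.065, -0.521, 0.157], -1],
  [[-0.369, 0.04, -0.333], [-0.065, -0.521, 0.157], -1],
  [[-0.369, 0.04, -0.333], [-0.065, -0.521, 0.157], -1],
])

```text
t: 13.77
ee_pos: [509.3, -100.0, 194.5]
orientation: [-2.313, -2.121, 0.001]
ft_force: [-0.7, 0.0, -0.8]
width: 55.5
grasp_force: 30.0
```

step_arm([
  [[-0.368, 0.149, 0.132], [0.059, -0.521, 0.143], -1],
  [[-0.368, 0.149, 0.132], [0.059, -0.521, 0.143], -1],
  [[-0.368, 0.149, 0.132], [0.059, -0.521, 0.143], -1],
  [[-0.368, 0.149, 0.132], [0.059, -0.521, 0.143], -1],
  [[-0.368, 0.149, 0.132], [0.059, -0.521, 0.143], -1],
  [[-0.368, 0.149, 0.132], [0.059, -0.521, 0.143], -1],
  [[-0.368, 0.149, 0.132], [0.059, -0.521, 0.143], -1],
  [[-0.368, 0.149, 0.132], [0.059, -0.521, 0.143], -1],
  [[-0.368, 0.149, 0.132], [0.059, -0.521, 0.143], -1],
  [[-0.368, 0.149, 0.132], [0.059, -0.521, 0.143], -1],
  [[-0.368, 0.149, 0.132], [0.059, -0.521, 0.143], -1],
])

```text
t: 14.68
ee_pos: [544.4, -215.1, 156.6]
orientation: [2.064, 1.498, -0.853]
ft_force: [-0.9, -0.2, -1.1]
width: 55.3
grasp_force: 30.0
```

```bash
cat >> h.py <<'E'
def blueplate(g,win,z):
    H=hsv(g); h,s,v=H[...,0],H[...,1],H[...,2]; m=np.zeros(v.shape,bool); m[win[2]:win[3],win[0]:win[1]]=1
    b=((h>105)&(h<130)&(s>110)&(v>50)&m).astype(np.uint8); return rect(g,biggest(cv2.morphologyEx(b,cv2.MORPH_CLOSE,np.ones((9,9))))[0],z)
E
python3 - <<'E'
from workcell import *
from h import *
o=get_obs(); b=R.from_rotvec(o["orientation"]); gp=o["ee_pos"]-19*b.as_matrix()[:,2]; print(o["t"],"gp",gp.round(1))
G=np.load("pics/gripB.npz"); A=R.from_rotvec(G["r"]); M=b*A.inv()
for L in(0,1.5):
    nn=np.array([-.16,.987,0]); u=np.cos(np.radians(L))*np.array([0,0,1])+np.sin(np.radians(L))*nn
    C=np.array([475.8,31.7,6])+50*u; print(L,"pred C",(o["ee_pos"]+M.apply(C-G["p"])).round(1),"long",M.apply(u).round(3),"compn",M.apply(np.cross(np.array([.987,.16,0]),u)*-1).round(3))
g=get_image("top"); np.savez("pics/top7.npz",**g); print(blueplate(g,(330,430,170,280),172))
t=dict(np.load("pics/top3.npz")); H=hsv(t); h,s,v=H[...,0],H[...,1],H[...,2]
m=np.zeros(v.shape,bool); m[170:280,335:425]=1
red=((h<8)|(h>172))&(s>150)&(v>80)&m; grey=(s<50)&(v>90)&m
y=np.radians(-18); ex=np.array([np.cos(y),np.sin(y)]); ey=np.array([-ex[1],ex[0]]); c0=np.array([537.5,-237.7])
for nm,mk,z,n in(("red",red,54,3),("grey",(grey|red),10,2)):
    for c in biggest(mk,n):
        p=plane(ray(t,c.reshape(-1,2)),z)[:,:2]-c0; X=p@ex;Y=p@ey; print(nm,cv2.contourArea(c),"x",X.min().round(1),X.max().round(1),"y",Y.min().round(1),Y.max().round(1))
# red extent along x in the strip |y|<9 at z=54
vv,uu=np.nonzero(red); p=plane(ray(t,np.c_[uu,vv]),54)[:,:2]-c0; X=p@ex;Y=p@ey; 
for a in(-8,-4,0,4,8):
    k=abs(Y-a)<2; x=np.sort(X[k]); j=np.argmax(np.diff(x)); print(a,x[0].round(1),x[j].round(1),x[j+1].round(1),x[-1].round(1))
E
```

```text
14.6833 gp [ 548.6 -202.3  170. ]
0 pred C [ 534.9 -241.1  169.9] long [ 0.313  0.95  -0.001] compn [-0.004  0.    -1.   ]
1.5 pred C [ 534.9 -241.1  168.6] long [ 0.313  0.95  -0.027] compn [-0.012 -0.025 -1.   ]
(array([ 536.5, -240.1], dtype=float32), [56.400001525878906, 100.5], 71.4000015258789)
red 327.0 x 20.2 57.9 y -17.3 25.7
red 313.5 x -57.1 -20.9 y -17.1 25.7
grey 2696.5 x -83.2 77.4 y -30.1 32.8
-8 -56.7 -22.4 21.3 57.8
-4 -56.1 -21.3 20.2 57.9
0 -57.1 -21.1 20.3 57.4
4 -56.5 -21.7 21.0 57.5
8 -57.0 -21.0 20.5 57.0
```

```bash
python3 - <<'E'
from workcell import *
from h import *
o=get_obs(); go(o,[549.9,-200,62.5],-17.7,-45)
E
```

```text
d [0.2596, 0.0017, 0.2484] r [-0.0028, -0.0011, -0.0032] rows>= 2.6
```

step_arm([
  [[0.09, 0.001, 0.085], [-0.003, -0.001, -0.003], -1],
  [[0.16, 0.002, 0.155], [-0.003, -0.001, -0.003], -1],
  [[0.21, 0.002, 0.2], [-0.003, -0.001, -0.003], -1],
  [[0.24, 0.002, 0.23], [-0.003, -0.001, -0.003], -1],
  [[0.26, 0.002, 0.248], [-0.003, -0.001, -0.003], -1],
  [[0.26, 0.002, 0.248], [-0.003, -0.001, -0.003], -1],
  [[0.26, 0.002, 0.248], [-0.003, -0.001, -0.003], -1],
])

```text
t: 15.32
ee_pos: [546.4, -212.1, 49.1]
orientation: [2.055, 1.503, -0.852]
ft_force: [0.8, 0.2, -1.5]
width: 55.3
grasp_force: 30.0
```

```bash
python3 - <<'E'
from workcell import *
from h import *
o=get_obs(); b=R.from_rotvec(o["orientation"]); gp=o["ee_pos"]-19*b.as_matrix()[:,2]; print(o["t"],"gp",gp.round(1),o["ft_force"].round(1),b.as_matrix().round(3).tolist())
g=get_image("top"); np.savez("pics/top8.npz",**g); print(blueplate(g,(330,430,170,280),64))
w=get_image("wrist"); np.savez("pics/w8.npz",**w)
H=hsv(w); h,s,v=H[...,0],H[...,1],H[...,2]
bm=((h>105)&(h<130)&(s>110)&(v>50)).astype(np.uint8)
c=biggest(cv2.morphologyEx(bm,cv2.MORPH_CLOSE,np.ones((9,9))))[0]; print(cv2.boundingRect(c)); print(rect(w,c,64,fray))
for c in biggest(((h<8)|(h>172))&(s>150)&(v>80),4): print("red",cv2.contourArea(c),cv2.boundingRect(c),rect(w,c,54,fray))
E
```

```text
15.3167 gp [ 550.5 -199.3   62.5] [ 0.8  0.2 -1.5] [[0.214, 0.953, -0.214], [0.673, -0.303, -0.675], [-0.708, 0.0, -0.706]]
(array([ 538.5, -237.1], dtype=float32), [56.79999923706055, 100.4000015258789], 71.5)
(222, 268, 115, 42)
(array([ 540.8, -229.8], dtype=float32), [54.599998474121094, 107.30000305175781], 72.0)
red 1481.5 (182, 206, 39, 84) (array([ 506.5, -189.7], dtype=float32), [11.699999809265137, 138.0], 54.70000076293945)
red 1376.5 (333, 207, 40, 72) (array([ 589.5, -199.3], dtype=float32), [15.199999809265137, 101.69999694824219], 89.19999694824219)
red 242.5 (319, 359, 23, 15) (array([ -836.8, -9069.6], dtype=float32), [2403.5, 84238.796875], 81.0999984741211)
red 230.5 (311, 252, 19, 15) (array([ 571.2, -202.3], dtype=float32), [9.100000381469727, 23.5], 77.5999984741211)
```

step_arm([
  [[0.012, -0.001, 0.012], [0, 0, 0], -1],
  [[0.022, -0.001, 0.022], [0, 0, 0], -1],
  [[0.03, -0.001, 0.03], [0, 0, 0], -1],
  [[0.0345, -0.001, 0.0345], [0, 0, 0], -1],
  [[0.0345, -0.001, 0.0345], [0, 0, 0], -1],
])

```text
t: 15.83
ee_pos: [545.7, -211.7, 33.7]
orientation: [2.054, 1.504, -0.854]
ft_force: [0.0, 1.2, 2.1]
width: 55.4
grasp_force: 30.0
```

```bash
python3 - <<'E'
from workcell import *
from h import *
o=get_obs(); b=R.from_rotvec(o["orientation"]); gp=o["ee_pos"]-19*b.as_matrix()[:,2]; print(o["t"],"gp",gp.round(1),o["ft_force"].round(1),o["moment"].round(2))
g=get_image("top"); print(blueplate(g,(330,430,170,280),48))
E
```

```text
15.8333 gp [ 549.7 -198.9   47.1] [0.  1.2 2.1] [ 0.09  0.08 -0.12]
(array([ 538.1, -237.1], dtype=float32), [56.0, 100.80000305175781], 71.5)
```

step_arm([
  [[0, 0, 0], [0, 0, 0], 1],
  [[0, 0, 0], [0, 0, 0], 1],
  [[0, 0, 0], [0, 0, 0], 1],
  [[0, 0, 0], [0, 0, 0], 1],
  [[0, 0, 0], [0, 0, 0], 1],
  [[0, 0, 0], [0, 0, 0], 1],
  [[0, 0, -0.05], [0, 0, 0], 1],
  [[0, 0, -0.15], [0, 0, 0], 1],
  [[0, 0, -0.3], [0, 0, 0], 1],
  [[0, 0, -0.4], [0, 0, 0], 1],
  [[0, 0, -0.4], [0, 0, 0], 1],
  [[0, 0, -0.4], [0, 0, 0], 1],
])

```text
t: 16.88
ee_pos: [572.3, -129.2, 119.9]
orientation: [2.054, 1.504, -0.849]
ft_force: [-0.7, -0.1, 0.2]
width: 87.6
grasp_force: 0.0
```

```bash
python3 - <<'E'
from workcell import *
from h import *
o=get_obs(); print(o["t"],o["ee_pos"].round(1),o["qpos"].round(2))
def proj(g,P):
    c=(np.asarray(P)-g["T"][:3,3])@g["T"][:3,:3]; return c[:,:2]/c[:,2:]*[g["fx"],g["fx"]]+[g["cx"],g["cy"]]
g=get_image("top"); np.savez("pics/top9.npz",**g); print(blueplate(g,(330,430,170,280),48))
g=get_image("side"); np.savez("pics/side9.npz",**g)
g0=dict(np.load("pics/side0.npz"))
for n,q in(("now",g),("start",g0)):
    H=hsv(q); h,s,v=H[...,0],H[...,1],H[...,2]; m=np.zeros(v.shape,bool); m[225:290,230:330]=1
    c=biggest(cv2.morphologyEx(((h>105)&(h<130)&(s>110)&(v>50)&m).astype(np.uint8),cv2.MORPH_CLOSE,np.ones((9,9))))[0]
    k=cv2.approxPolyDP(cv2.convexHull(c),4,True).reshape(-1,2); print(n,k.tolist(),rect(q,c,48))
y=np.radians(-18); ex=np.array([np.cos(y),np.sin(y),0]); ey=np.array([-ex[1],ex[0],0]); C=np.array([538,-237.3,48])
print("pred",proj(g,[C+a*28*ex+b*50*ey for a,b in((-1,-1),(1,-1),(1,1),(-1,1))]).round(1).tolist())
E
```

```text
16.8833 [ 572.3 -129.2  119.9] [ 0.11  0.7   1.68 -0.75  1.25  0.84]
(array([ 537.7, -237. ], dtype=float32), [56.900001525878906, 99.80000305175781], 71.5999984741211)
now [[301, 241], [291, 265], [277, 268], [261, 261], [273, 236]] (array([ 536. , -239.8], dtype=float32), [55.70000076293945, 103.5], 72.30000305175781)
start [[301, 241], [284, 269], [261, 261], [273, 237]] (array([ 535.5, -241.6], dtype=float32), [55.70000076293945, 100.5999984741211], 72.4000015258789)
pred [[259.5, 263.7], [290.9, 268.3], [304.0, 236.7], [275.2, 233.0]]
```

```bash
python3 - <<'E'
from workcell import *
from h import *
o=get_obs(); p,B=go(o,[457,-210.5,170],-18,0,False); p,B=go(o,[457,-210.5,51],-18,0,False,p,B)
E
```

```text
d [-0.3817, -0.2798, 0.1383] r [0.0004, 0.525, 0.0047] rows>= 6.3
d [0.0, 0.0, 0.3967] r [0.0, 0.0, 0.0] rows>= 2.9
```

step_arm([
  [[-0.2, -0.05, -0.1], [0, 0.2, 0], 1],
  [[-0.382, -0.28, 0.138], [0, 0.525, 0.005], -1],
  [[-0.382, -0.28, 0.138], [0, 0.525, 0.005], -1],
  [[-0.382, -0.28, 0.138], [0, 0.525, 0.005], -1],
  [[-0.382, -0.28, 0.138], [0, 0.525, 0.005], -1],
  [[-0.382, -0.28, 0.138], [0, 0.525, 0.005], -1],
  [[-0.382, -0.28, 0.138], [0, 0.525, 0.005], -1],
  [[-0.382, -0.28, 0.138], [0, 0.525, 0.005], -1],
  [[-0.382, -0.28, 0.138], [0, 0.525, 0.005], -1],
  [[-0.382, -0.28, 0.138], [0, 0.525, 0.005], -1],
  [[-0.382, -0.28, 0.138], [0, 0.525, 0.005], -1],
  [[-0.382, -0.28, 0.138], [0, 0.525, 0.005], -1],
])

```text
t: 17.98
ee_pos: [458.1, -209.4, 169.9]
orientation: [2.539, 1.848, 0.001]
ft_force: [0.1, 0.2, -0.1]
width: 18.0
grasp_force: 0.0
```

```bash
python3 - <<'E'
from workcell import *
from h import *
o=get_obs(); print(o["ee_pos"].round(1),o["width"],o["ft_force"].round(1)); go(o,[457,-210.5,51],-18,0,False)
E
```

```text
[ 458.1 -209.4  169.9] 18.03276038393625 [ 0.1  0.2 -0.1]
d [-0.0045, -0.0028, 0.3963] r [0.0008, -0.0, 0.0013] rows>= 2.9
```

step_arm([
  [[-0.004, -0.003, 0.0], [0.001, 0, 0.001], -1],
  [[-0.004, -0.003, 0.1], [0.001, 0, 0.001], -1],
  [[-0.004, -0.003, 0.2], [0.001, 0, 0.001], -1],
  [[-0.004, -0.003, 0.3], [0.001, 0, 0.001], -1],
  [[-0.004, -0.003, 0.36], [0.001, 0, 0.001], -1],
  [[-0.004, -0.003, 0.396], [0.001, 0, 0.001], -1],
  [[-0.004, -0.003, 0.396], [0.001, 0, 0.001], -1],
])

```text
t: 18.57
ee_pos: [456.0, -210.3, 49.6]
orientation: [-2.54, -1.844, 0.001]
ft_force: [0.7, 0.7, 0.1]
width: 0.2
grasp_force: 0.0
```

step_arm([
  [[0, 0.01, 0], [0, 0, 0], -1],
  [[0, 0.02, 0], [0, 0, 0], -1],
  [[0, 0.03, 0], [0, 0, 0], -1],
  [[0, 0.04, 0], [0, 0, 0], -1],
  [[0, 0.04, 0], [0, 0, 0], -1],
])

```text
t: 18.98
ee_pos: [470.1, -215.7, 52.7]
orientation: [2.54, 1.843, 0.004]
ft_force: [0.8, -0.7, -0.9]
width: 0.7
grasp_force: 0.0
```

step_arm([
  [[0, 0.006, 0], [0, 0, 0], -1],
  [[0, 0.012, 0], [0, 0, 0], -1],
  [[0, 0.018, 0], [0, 0, 0], -1],
  [[0, 0.018, 0], [0, 0, 0], -1],
])

```text
t: 19.32
ee_pos: [473.8, -216.8, 51.7]
orientation: [2.543, 1.845, 0.002]
ft_force: [-0.5, 0.4, -0.2]
width: 0.5
grasp_force: 0.0
```

```bash
cat > jaw.py <<'E'
from workcell import *
from h import *
o=get_obs(); print(o["t"],o["ee_pos"].round(1),o["ft_force"].round(1))
t=get_image("top"); H=hsv(t); h,s,v=H[...,0],H[...,1],H[...,2]
m=np.zeros(v.shape,bool); m[170:280,335:425]=1
print("board",blueplate(t,(330,430,170,280),48))
w=get_image("side"); np.savez("pics/sidej.npz",**w); H=hsv(w); h,s,v=H[...,0],H[...,1],H[...,2]; m=np.zeros(v.shape,bool); m[225:290,230:330]=1
for c in biggest(((h<8)|(h>172))&(s>150)&(v>80)&m,4): print("side red",cv2.contourArea(c),cv2.boundingRect(c))
E
python3 jaw.py
```

```text
19.3167 [ 473.8 -216.8   51.7] [-0.5  0.4 -0.2]
board (array([ 550. , -199.8], dtype=float32), [21.799999237060547, 56.900001525878906], -19.399999618530273)
side red 307.0 (249, 236, 18, 34)
side red 303.0 (296, 248, 19, 29)
```

step_arm([
  [[0, 0.006, 0], [0, 0, 0], -1],
  [[0, 0.012, 0], [0, 0, 0], -1],
  [[0, 0.018, 0], [0, 0, 0], -1],
  [[0, 0.024, 0], [0, 0, 0], -1],
  [[0, 0.03, 0], [0, 0, 0], -1],
])

```text
t: 19.83
ee_pos: [481.9, -219.3, 51.5]
orientation: [-2.542, -1.844, -0.001]
ft_force: [-4.3, 0.5, 2.4]
width: 0.4
grasp_force: 2.2
```

```bash
python3 jaw.py
```

```text
19.8333 [ 481.9 -219.3   51.5] [-4.3  0.5  2.4]
board (array([ 553.3, -199.3], dtype=float32), [19.5, 55.79999923706055], -19.200000762939453)
side red 280.5 (298, 248, 17, 29)
side red 248.5 (254, 237, 16, 33)
```

step_arm([
  [[0, 0.004, 0], [0, 0, 0], -1],
  [[0, 0.008, 0], [0, 0, 0], -1],
  [[0, 0.012, 0], [0, 0, 0], -1],
  [[0, 0.012, 0], [0, 0, 0], -1],
])

```text
t: 20.27
ee_pos: [485.8, -220.6, 51.5]
orientation: [2.543, 1.845, 0.002]
ft_force: [-3.0, 0.7, -0.6]
width: 0.1
grasp_force: 1.7
```

step_arm([
  [[0, 0.003, 0], [0, 0, 0], -1],
  [[0, 0.006, 0], [0, 0, 0], -1],
  [[0, 0.006, 0], [0, 0, 0], -1],
])

```text
t: 20.52
ee_pos: [486.1, -220.7, 51.5]
orientation: [-2.541, -1.844, 0.001]
ft_force: [-7.0, 2.5, 3.1]
width: 0.3
grasp_force: 3.8
```

```bash
python3 jaw.py
```

```text
20.5167 [ 486.1 -220.7   51.5] [-7.   2.5  3.1]
board (array([ 558.6, -197.1], dtype=float32), [19.5, 56.70000076293945], -27.5)
side red 268.5 (300, 248, 15, 29)
side red 241.0 (256, 237, 16, 34)
```

step_arm([
  [[0, 0.004, 0], [0, 0, 0], -1],
  [[0, 0.004, 0], [0, 0, 0], -1],
])

```text
t: 20.78
ee_pos: [486.2, -220.7, 51.4]
orientation: [-2.54, -1.843, 0.003]
ft_force: [-11.4, 2.1, 6.2]
width: 0.5
grasp_force: 5.5
```

step_arm([
  [[0, 0.004, 0], [0, 0, 0], -1],
  [[0, 0.004, 0], [0, 0, 0], -1],
])

```text
t: 20.95
ee_pos: [486.3, -220.7, 51.4]
orientation: [-2.538, -1.842, 0.004]
ft_force: [-14.8, 3.2, 10.6]
width: 0.2
grasp_force: 7.3
```

step_arm([
  [[0, -0.01, 0], [0, 0, 0], -1],
  [[0, -0.04, 0], [0, 0, 0], -1],
  [[0, -0.06, 0], [0, 0, 0], -1],
  [[0, -0.06, -0.1], [0, 0, 0], -1],
  [[0, -0.06, -0.25], [0, 0, 0], -1],
  [[0.4, -0.1, -0.4], [0, 0, 0], -1],
  [[0.6, -0.15, -0.4], [0, 0, 0], -1],
  [[0.6, -0.15, -0.4], [0, 0, 0], -1],
  [[0.6, -0.15, -0.4], [0, 0, 0], -1],
  [[0.6, -0.15, -0.4], [0, 0, 0], -1],
  [[0.6, -0.15, -0.4], [0, 0, 0], -1],
  [[0.6, -0.15, -0.4], [0, 0, 0], -1],
])

```text
t: 21.95
ee_pos: [503.2, -36.1, 172.3]
orientation: [2.538, 1.847, 0.004]
ft_force: [-0.4, -0.1, 0.1]
width: 0.7
grasp_force: 0.0
```

```bash
cat > fin.py <<'E'
from workcell import *
from h import *
o=get_obs(); print(o["t"],o["ee_pos"].round(1),o["ft_force"].round(1))
y=np.radians(-18); ex=np.array([np.cos(y),np.sin(y)]); ey=np.array([-ex[1],ex[0]]); c0=np.array([537.5,-237.7])
def look(t,nm):
    H=hsv(t); h,s,v=H[...,0],H[...,1],H[...,2]; m=np.zeros(v.shape,bool); m[170:280,335:425]=1
    b=blueplate(t,(330,430,170,280),48); d=b[0]-c0; print(nm,"board",b,"rel",(d@ex).round(1),(d@ey).round(1))
    red=((h<8)|(h>172))&(s>150)&(v>80)&m
    for c in biggest(red,2):
        p=plane(ray(t,c.reshape(-1,2)),54)[:,:2]-c0; X=p@ex; print("red",cv2.contourArea(c),"x",X.min().round(1),X.max().round(1))
look(dict(np.load("pics/top0.npz")),"start"); t=get_image("top"); np.savez("pics/topf.npz",**t); look(t,"now")
w=get_image("side"); np.savez("pics/sidef.npz",**w)
for q,n in((dict(np.load("pics/side0.npz")),"start"),(w,"now")):
    H=hsv(q); h,s,v=H[...,0],H[...,1],H[...,2]; m=np.zeros(v.shape,bool); m[225:290,230:330]=1
    c=biggest(cv2.morphologyEx(((h>105)&(h<130)&(s>110)&(v>50)&m).astype(np.uint8),cv2.MORPH_CLOSE,np.ones((9,9))))[0]
    k=cv2.approxPolyDP(cv2.convexHull(c),3,True).reshape(-1,2); print(n,k.tolist())
    for c in biggest(((h<8)|(h>172))&(s>150)&(v>80)&m,2): print("side red",cv2.contourArea(c),cv2.boundingRect(c))
E
python3 fin.py
```

```text
21.95 [503.2 -36.1 172.3] [-0.4 -0.1  0.1]
start board (array([ 537.6, -237.7], dtype=float32), [56.400001525878906, 100.0999984741211], 72.19999694824219) rel 0.1 0.0
red 274.0 x 28.0 57.9
red 259.0 x -57.1 -29.1
now board (array([ 545.2, -239.5], dtype=float32), [57.0, 99.80000305175781], 72.0) rel 7.9 0.7
red 240.5 x -44.7 -19.3
red 231.5 x 34.2 57.9
start [[301, 241], [291, 265], [284, 269], [264, 266], [261, 261], [273, 237], [296, 237]]
side red 305.5 (296, 248, 19, 29)
side red 269.5 (250, 237, 16, 32)
now [[306, 241], [295, 266], [268, 266], [266, 260], [276, 237], [289, 235]]
side red 274.5 (300, 248, 15, 29)
side red 245.0 (256, 236, 17, 34)
```

```bash
python3 -c "
from workcell import *
print(close_job())"
```

```text
the job is handed in; nothing more can be done
None
```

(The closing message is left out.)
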